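Pack the blue army after the match

TASK

The match is over: pack the four figures with blue bases into the army tray, setting each one down upright (not dropping it) on the floor of the pocket whose floor colour matches its robe. Leave the opponent's two look-alike figures on white bases standing where they are.

Things in the scene. Friction and masses are not known exactly. Their poses are not given: they have to be found in the camera images.
- yellow_captain: Blue army game figure, about 60 g, upright on a blue round base 46 mm across, 5 mm thick; round yellow robe: 26 mm across at its foot, 20 mm across from 20 to 44 mm height (grip there, from any side); above it head and crested helmet to 64 mm, under 20 mm across. Origin: centre of underside; z up, x to its front. All six figures stand on the table at z = 0.
- green_ranger: Blue army game figure, about 60 g, upright on a blue round base 46 mm across, 5 mm thick; round green robe: 26 mm across at its foot, 20 mm across from 20 to 44 mm height (grip there, from any side); above it head and pointed hood to 64 mm, under 20 mm across. Origin: centre of underside; z up, x to its front. The six figures' centres are at least 75 mm apart.
- red_mage: Blue army game figure, about 60 g, upright on a blue round base 46 mm across, 5 mm thick; round red robe: 26 mm across at its foot, 20 mm across from 20 to 44 mm height (grip there, from any side); above it head and flat brimmed hat to 63 mm, under 20 mm across. Origin: centre of underside; z up, x to its front.
- white_guard: Blue army game figure, about 60 g, upright on a blue round base 46 mm across, 5 mm thick; round white robe: 26 mm across at its foot, 20 mm across from 20 to 44 mm height (grip there, from any side); above it head and round helmet to 63 mm, under 20 mm across. Origin: centre of underside; z up, x to its front.
- enemy_yellow: Opponent's loose game figure, about 60 g, upright on a white round base 46 mm across, 5 mm thick; round yellow robe: 26 mm across at its foot, 20 mm across from 20 to 44 mm height (grip there, from any side); above it head and crested helmet to 64 mm, under 20 mm across. Origin: centre of underside; z up, x to its front.
- enemy_green: Opponent's loose game figure, about 60 g, upright on a white round base 46 mm across, 5 mm thick; round green robe: 26 mm across at its foot, 20 mm across from 20 to 44 mm height (grip there, from any side); above it head and pointed hood to 64 mm, under 20 mm across. Origin: centre of underside; z up, x to its front.
- pocket_yellow: Square dark-foam pocket with a yellow floor, fixed in the tray; 94 mm square outside, 70 mm inside; wall tops 18 mm and the floor 5 mm above its origin. Origin: centre of its underside, 4 mm above the table; x, y along its sides, z up. The four pockets lie two by two, centres 96 mm apart, in a fixed black tray 204 mm square, rim 20 mm high.
- pocket_green: Square dark-foam pocket with a green floor, fixed in the tray; 94 mm square outside, 70 mm inside; wall tops 18 mm and the floor 5 mm above its origin. Origin: centre of its underside, 4 mm above the table; x, y along its sides, z up. The tray is left or right of the figures; on the other side is a fixed wooden bunker 150 x 170 x 62 mm high; nothing else is near.
- pocket_red: Square dark-foam pocket with a red floor, fixed in the tray; 94 mm square outside, 70 mm inside; wall tops 18 mm and the floor 5 mm above its origin. Origin: centre of its underside, 4 mm above the table; x, y along its sides, z up.
- pocket_white: Square dark-foam pocket with a white floor, fixed in the tray; 94 mm square outside, 70 mm inside; wall tops 18 mm and the floor 5 mm above its origin. Origin: centre of its underside, 4 mm above the table; x, y along its sides, z up.

How it is judged (in metres and radians):
At the end, for the whole second after the job is handed in: Each blue-based figure is at rest, upright (within 0.15 rad), on the floor of the pocket of its robe's colour (centres within 23 mm, origin 2 to 9 mm above the pocket's); both white-based figures are upright and within 20 mm of where they began (horizontal distance between yellow_captain and pocket_yellow below 0.023 m and z of yellow_captain in the frame of pocket_yellow between 0.002 and 0.009 m and angle between each of yellow_captain, green_ranger, red_mage, white_guard, enemy_yellow, enemy_green's own z axis and vertical below 0.15 rad and linear speed of each of yellow_captain, green_ranger, red_mage, white_guard below 0.02 m/s and horizontal distance between green_ranger and pocket_green below 0.023 m and z of green_ranger in the frame of pocket_green between 0.002 and 0.009 m and horizontal distance between red_mage and pocket_red below 0.023 m and z of red_mage in the frame of pocket_red between 0.002 and 0.009 m and horizontal distance between white_guard and pocket_white below 0.023 m and z of white_guard in the frame of pocket_white between 0.002 and 0.009 m and distance of each of enemy_yellow, enemy_green from where it was at the start of the episode below 0.02 m); the robot touches nothing.
It fails at once if an opponent's figure (white base) is shifted by more than 20 mm or knocked over (distance of any of enemy_yellow, enemy_green from where it was at the start of the episode above 0.02 m or angle between any of enemy_yellow, enemy_green's own z axis and vertical above 0.3 rad).
It fails at once if a blue-based figure is dropped or thrown (faster than 0.75 m/s while not held, as after a fall of about 30 mm) ((linear speed of yellow_captain above 0.75 m/s and contact force between the fingers and yellow_captain below 0.02 N) or (linear speed of green_ranger above 0.75 m/s and contact force between the fingers and green_ranger below 0.02 N) or (linear speed of red_mage above 0.75 m/s and contact force between the fingers and red_mage below 0.02 N) or (linear speed of white_guard above 0.75 m/s and contact force between the fingers and white_guard below 0.02 N)).
It also fails if it takes over 120 s, if anything falls off the work surface, if the arm or the gripper's body presses on something with over 40 N, if the wrist force passes 120 N, or if a joint passes its speed limit or range.

ROBOT

A 6-joint arm with a two-finger parallel gripper is mounted at the origin on the work surface. World frame = base frame: x ahead of the robot, y to its left, z up, the work surface at z = 0. Lengths are in m, angles in degrees, forces in N, time in s.
With the tool pointing down it reaches from about 0.375 to 0.9 m from the base axis. Payload 3.1 kg.
Tool frame: the origin (TCP) lies at the very end of the fingers, on their centre line; the grasp point (between the pads) lies 19 mm behind it; z points along the fingers, y is the direction in which the jaws open and shut (so a half turn about z gives the same grasp; the last joint's range is limited). The gripper opens to 87 mm and grips with 3 to 60 N. Pads are 19 mm wide; open, the fingers measure 117 mm over their backs; the gripper's body (75 mm by 190 mm) begins 51 mm behind the grasp point.
Start: joints at [-81.159, 30.224, 82.088, -0, 67.689, -10.227], TCP at [0.204, -0.591, 0.223] pointing down, gripper open.
Joint ranges: [-176.69, 176.69], [-43.24, 126.21], [12.49, 139.97], [-82, 262], [0, 151.66], [-163.58, 163.58]. Speed limits (degrees/s): [159.86, 159.86, 180, 180, 180, 180].

INTERFACE

Orientations are given as a 3x3 rotation matrix whose columns are the frame's x, y, z axes.
In Python, from rig import read_state, capture, hand_in gives the robot as it stands. The module is installed in compiled form; this text tells all that it offers.
- The arm moves only by the tool move_arm, never from a script. Its arguments are lists of equal length, an entry for each row: "linear": the shift along the tool's x, y, z in cm, a list of three; "angular": the turn, a rotation vector about the tool's x, y, z in rad, a list of three; "fingers": the gripper command: -1 is fully open, 1 is shut, values between are in proportion. In form: {"linear": [[tx, ty, tz], ...], "angular": [[wx, wy, wz], ...], "fingers": [fingers, ...]}. A call has 1 to 12 rows; each row is the pose to reach, as a shift and turn from the pose measured when the call began, along the tool's axes at that moment; what a row does not reach only later rows make up. A row lasts 1/12 s, in which the tool goes at most 41.7 mm and 7.16 degrees, less where a joint would pass 70% of its speed; a pose out of reach is approached as far as the arm can. A call with a gripper value outside its range is refused whole. The fingers move at their own pace and stop on an object; the grip force is fixed at half the most. Time passes only in rows, so rows that repeat a pose let the fingers close. It gives the time, the measured TCP pose, the force and the opening at its end, in the units of the state.
- read_state(): the state, without advancing time (a new reading comes with each control period).
- capture(name): name is "side" or "top" or "wrist"; returns a dict with "color" (420x560x3 uint8, red, green, blue), "fx", "fy", "cx", "cy" (pixels), "view" (4x4, takes a point from world to camera coordinates); the wrist camera has in their place "hand_eye" (4x4, takes a point from camera to tool coordinates, whose origin is the TCP and whose axes are the flange's). Camera axes: x right, y down, z forward; pixel columns grow to the right and rows downward; lengths in m; the calibration is good to about 2 mm. A picture is of the moment at which its call begins: read the wrist's pose just before it. There is no depth.
- hand_in(): hands the job in, once; it reports no verdict.
The state is a dict: "time_s": time; "joint_positions": joint angles; "qvel": joint speeds; "tau": joint torques, N m; "position": TCP position; "tcp_rot": TCP orientation; "force": force on the tool from outside, world axes, zero at the start; "moment": the same for the moment, N m; "opening": opening from 0.0 (shut) to 1.0 (fully open).
Only numpy, scipy, OpenCV 4.12 (cv2) and the standard library are available. Lean on these libraries where they do the work, as an engineer would, in place of code of your own. Each camera call takes 0.05 s, during which the arm holds its last target. There are 200 camera calls.

## Working session

There is one attempt and no reset: what is moved stays moved. The work goes in short steps, Python scripts to look and compute and a tool call to move; the robot and the scene stay as the last step left them, time stands still between calls to the robot, and variables do not carry over. Pictures are saved under pics/ and viewed, about 12 in all and at most 16, crops included, and the job is handed in when it is done.

Besides the shell and the picture viewer there is one more tool, called after "Emit:" as name(argument=value, ...) on one line, values as JSON. move_arm: Moves the arm, as the interface text tells. Its arguments: {"type":"object","properties":{"linear":{"type":"array"},"angular":{"type":"array"},"fingers":{"type":"array"}},"required":["linear","angular","fingers"]}

```bash
mkdir -p pics; python3 - <<'E'
from rig import *
import cv2,numpy as np
s=read_state();print(s['time_s'],s['position'],s['tcp_rot'],s['opening'])
for n in('top','side'):
    c=capture(n);cv2.imwrite(f'pics/{n}1.png',c['color'][:,:,::-1]);print(n,c['fx'],c['fy'],c['cx'],c['cy'],np.round(c['view'],3).tolist())
    np.save(n+'_img.npy',c['color'])
c=capture('wrist');print(np.round(c['hand_eye'],4).tolist(),c['fx'])
E
```

```text
0.0 [ 0.20407975 -0.58995461  0.22156686] [[ 9.45128218e-01  3.26699459e-01 -3.38883486e-04]
 [ 3.26699405e-01 -9.45125817e-01  2.16512417e-03]
 [ 3.87057362e-04 -2.15703298e-03 -9.99997599e-01]] 0.9971695839607743
top 410.34623661640046 410.34623661640046 280.2341770751904 210.78368207894016 [[0.0, -1.0, 0.014, -0.007], [-0.999, -0.001, -0.037, 0.548], [0.037, -0.014, -0.999, 0.918], [0.0, 0.0, 0.0, 1.0]]
side 452.64411175080124 452.64411175080124 280.9394428899593 210.21621294842913 [[0.964, -0.264, -0.016, -0.525], [-0.165, -0.551, -0.818, 0.107], [0.207, 0.792, -0.574, 0.818], [0.0, 0.0, 0.0, 1.0]]
[[-0.0006, -0.9663, -0.2574, 0.0692], [1.0, -0.0008, 0.0007, -0.0], [-0.0009, -0.2574, 0.9663, -0.1614], [0.0, 0.0, 0.0, 1.0]] 346.8027350085687
```

View pics/top1.png

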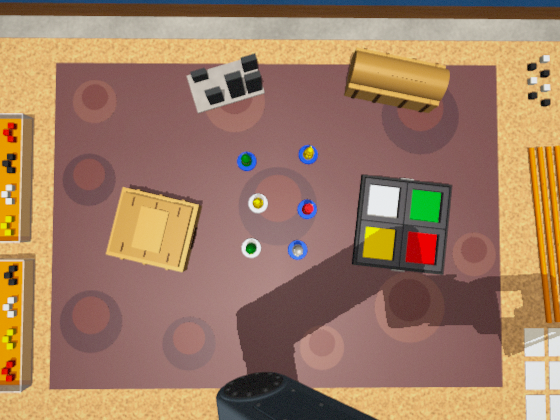

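View pics/side1.png

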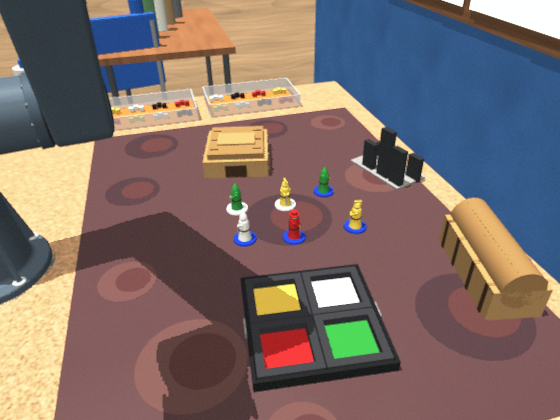

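The top view shows the blue-based figures at pixels yellow (308,154), green (247,161), red (307,209) and white (298,250), and the enemies at (258,203) and (252,248). The pockets are white (383,201), green (426,206), yellow (379,243) and red (422,249). The side view shows the same layout, with all figures upright. Next I triangulate the bases and pocket floors.

```bash
cat > h.py <<'E'
import cv2,numpy as np
from rig import *
def ray(c,u,v,V=None):
    V=np.linalg.inv(c['view'] if V is None else V)
    d=V[:3,:3]@np.array([(u-c['cx'])/c['fx'],(v-c['cy'])/c['fy'],1]);return V[:3,3],d/np.linalg.norm(d)
def plane(c,uv,z,V=None):
    o,d=ray(c,*uv,V);return o+d*(z-o[2])/d[2]
def tri(r):
    A=sum(np.eye(3)-np.outer(d,d) for o,d in r);b=sum((np.eye(3)-np.outer(d,d))@o for o,d in r);return np.linalg.solve(A,b)
def blobs(m,amin):
    cs,_=cv2.findContours(m.astype(np.uint8),cv2.RETR_EXTERNAL,cv2.CHAIN_APPROX_NONE)
    return [c for c in cs if cv2.contourArea(c)>amin]
def hsv(c): return cv2.cvtColor(c['color'],cv2.COLOR_RGB2HSV)
def colm(H,n):
    h,s,v=H[...,0],H[...,1],H[...,2]
    return {'yellow':(h>18)&(h<34)&(s>150)&(v>70),'green':(h>45)&(h<80)&(s>120)&(v>50),'red':((h<6)|(h>174))&(s>190)&(v>90),
     'white':(s<40)&(v>120),'blue':(h>102)&(h<126)&(s>140)&(v>60)}[n]
E
python3 - <<'E'
from h import *
T,S=capture('top'),capture('side')
boxT={'yellow':(345,215,400,265),'green':(405,180,450,228),'red':(402,228,445,270),'white':(362,178,405,222)}
boxS={'yellow':(248,280,303,317),'green':(322,315,385,360),'red':(255,325,318,372),'white':(308,273,362,310)}
for n in boxT:
    r=[];ar=[]
    for c,b in((T,boxT[n]),(S,boxS[n])):
        x0,y0,x1,y1=b[0],b[1],b[2],b[3];m=colm(hsv(c),n);k=np.zeros_like(m);k[y0:y1,x0:x1]=1
        B=max(blobs(m&k,50),key=cv2.contourArea)
        q=cv2.boxPoints(cv2.minAreaRect(B)) ; 
        h=cv2.convexHull(B);q=cv2.approxPolyN(h,4,ensure_convex=True).reshape(4,2).astype(float)
        # centre = diagonal crossing
        d=[np.cross([*q[i],1],[*q[i+2],1]) for i in(0,1)];p=np.cross(*d);p=p[:2]/p[2]
        r.append(ray(c,*p));ar.append(p.round(1).tolist())
        if c is T: Q=[plane(c,x,.009)[:2] for x in q]
    print('pocket',n,ar,'tri',tri(r).round(4),'top@.009',plane(T,ar[0],.009).round(4),'sides',[round(np.linalg.norm(Q[i]-Q[i-1]),4) for i in range(4)],'ang',np.degrees(np.arctan2(*(Q[1]-Q[0])[::-1])).round(1))
fT={'yellow':(308,154),'green':(247,161),'red':(307,209),'white':(298,250),'e_yellow':(258,203),'e_green':(252,248)}
fS={'yellow':(355,226),'green':(324,190),'red':(294,237),'white':(245,238),'e_yellow':(285,204),'e_green':(237,208)}
for n in fT:
    r=[];ar=[]
    for c,f,w in((T,fT[n],15),(S,fS[n],16)):
        H=hsv(c);m=colm(H,'white' if n[1]=='_' else 'blue');k=np.zeros_like(m);k[f[1]-w:f[1]+w,f[0]-w:f[0]+w]=1
        B=np.vstack(blobs(m&k,4));e=cv2.fitEllipse(cv2.convexHull(B));ar.append((np.round(e[0],1).tolist(),np.round(e[1],1).tolist()));r.append(ray(c,*e[0]))
    print(n,ar,'tri',tri(r).round(4),'top',plane(T,ar[0][0],.004).round(4),'side',plane(S,ar[1][0],.004).round(4))
E
```

```text
pocket yellow [[378.8, 242.7], [275.8, 298.7]] tri [ 0.4749 -0.2282  0.0153] top@.009 [ 0.4759 -0.2301  0.009 ] sides [np.float64(0.0663), np.float64(0.0705), np.float64(0.0684), np.float64(0.0707)] ang 173.9
pocket green [[425.0, 205.5], [350.9, 338.0]] tri [ 0.5596 -0.334   0.0151] top@.009 [ 0.5603 -0.3364  0.009 ] sides [np.float64(0.0667), np.float64(0.0689), np.float64(0.0665), np.float64(0.0688)] ang 173.4
pocket red [[421.0, 247.5], [286.2, 347.3]] tri [ 0.4646 -0.3238  0.0149] top@.009 [ 0.465 -0.326  0.009] sides [np.float64(0.0665), np.float64(0.0683), np.float64(0.0663), np.float64(0.0683)] ang 173.4
pocket white [[382.5, 201.0], [333.9, 291.1]] tri [ 0.5698 -0.2377  0.0148] top@.009 [ 0.5705 -0.2394  0.009 ] sides [np.float64(0.0689), np.float64(0.0711), np.float64(0.0687), np.float64(0.071)] ang 173.9
yellow [([307.6, 154.1], [18.6, 19.1]), ([354.8, 226.1], [14.5, 22.3])] tri [ 0.6781 -0.0695  0.0026] top [ 0.6782 -0.0695  0.004 ] side [ 0.6771 -0.0713  0.004 ]
green [([246.3, 161.0], [18.5, 18.9]), ([323.0, 190.8], [11.7, 19.0])] tri [0.6617 0.071  0.0029] top [0.662  0.0707 0.004 ] side [0.6605 0.0695 0.004 ]
red [([306.7, 208.9], [18.6, 18.9]), ([293.7, 236.3], [15.6, 22.7])] tri [ 0.5522 -0.067   0.0031] top [ 0.5526 -0.0671  0.004 ] side [ 0.5514 -0.0681  0.004 ]
white [([297.1, 249.5], [18.5, 19.1]), ([244.7, 238.3], [15.1, 22.6])] tri [ 0.4599 -0.045   0.0022] top [ 0.4603 -0.0451  0.004 ] side [ 0.4591 -0.0472  0.004 ]
e_yellow [([257.4, 202.9], [20.1, 20.3]), ([284.7, 203.7], [14.1, 21.6])] tri [0.5656 0.0453 0.0038] top [0.5662 0.0452 0.004 ] side [0.5651 0.0448 0.004 ]
e_green [([250.6, 247.7], [20.1, 20.5]), ([238.8, 211.5], [21.0, 27.6])] tri [ 0.4658  0.0605 -0.0071] top [0.4645 0.0603 0.004 ] side [0.4652 0.0445 0.004 ]
```

Triangulated base heights come out at 2–4 mm, as they should, though the enemy_green side mask was spoiled. Pocket spacing measures about 95 mm with 66–71 mm sides, and the tray is at about −6°. The 15 mm floor height in the side view is biased by the wall hiding part of the floor. I start moving, and align the tool with the world axes on the way.

Emit:
move_arm(linear=[[42.0, -43.1, 5], [42.0, -43.1, 5], [42.0, -43.1, 5], [42.0, -43.1, 5], [42.0, -43.1, 5], [42.0, -43.1, 5], [42.0, -43.1, 5], [42.0, -43.1, 5], [42.0, -43.1, 5], [42.0, -43.1, 5], [42.0, -43.1, 5], [42.0, -43.1, 5]], angular=[[0, 0, 0.333], [0, 0, 0.333], [0, 0, 0.333], [0, 0, 0.333], [0, 0, 0.333], [0, 0, 0.333], [0, 0, 0.333], [0, 0, 0.333], [0, 0, 0.333], [0, 0, 0.333], [0, 0, 0.333], [0, 0, 0.333]], fingers=[-0.15, -0.15, -0.15, -0.15, -0.15, -0.15, -0.15, -0.15, -0.15, -0.15, -0.15, -0.15])

```text
time_s: 1.25
position: [0.4167, -0.1379, 0.1813]
tcp_rot: [[1.0, -0.001, 0.0], [-0.001, -1.0, 0.001], [0.0, -0.001, -1.0]]
force: [0.7, -0.1, -0.3]
opening: 0.576
```

Emit:
move_arm(linear=[[4.3, -9.3, 1], [4.3, -9.3, 1], [4.3, -9.3, 1], [4.3, -9.3, 1], [4.3, -9.3, 1], [4.3, -9.3, 1], [4.3, -9.3, 1]], angular=[[0, 0, 0], [0, 0, 0], [0, 0, 0], [0, 0, 0], [0, 0, 0], [0, 0, 0], [0, 0, 0]], fingers=[-0.15, -0.15, -0.15, -0.15, -0.15, -0.15, -0.15])

```text
time_s: 1.83
position: [0.4595, -0.046, 0.1715]
tcp_rot: [[1.0, -0.002, 0.0], [-0.002, -1.0, 0.0], [0.0, -0.0, -1.0]]
force: [-0.3, 0.7, -0.6]
opening: 0.582
```

```bash
cat >> h.py <<'E'
def wrist():
    s=read_state();c=capture('wrist');W=np.eye(4);W[:3,:3]=s['tcp_rot'];W[:3,3]=s['position']
    c['view']=np.linalg.inv(W@c['hand_eye']);return s,c
def blue_bases(c,z=.004,shape=True):
    for B in blobs(colm(hsv(c),'blue'),150):
        e=cv2.fitEllipse(cv2.convexHull(B));p=plane(c,e[0],z)
        print('blue',np.round(e[0]),np.round(e[1]),p.round(4))
E
python3 - <<'E'
from h import *
s,c=wrist();print(s['position'],s['opening']);blue_bases(c);cv2.imwrite('pics/w1.png',c['color'][:,:,::-1])
E
```

```text
[ 0.45954634 -0.04601544  0.17145059] 0.5815192054368671
blue [278. 191.] [45. 45.] [ 0.4603 -0.0454  0.004 ]
blue [302.  91.] [49. 52.] [ 0.5521 -0.0674  0.004 ]
```

View pics/w1.png

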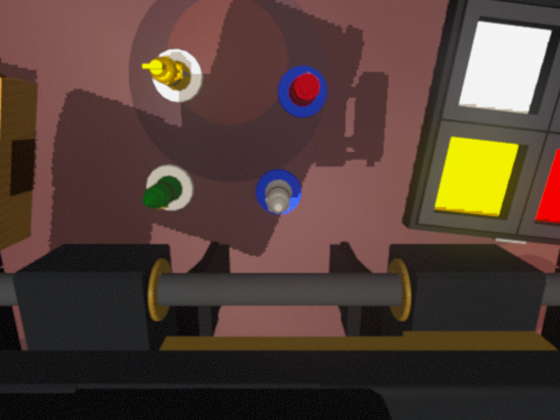

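The wrist view shows the white figure's base at (278,191), between the open jaws in y. It back-projects to (0.460, −0.045), which agrees with the top view. I descend and grip.

Emit:
move_arm(linear=[[0.1, 0, 4], [0.1, 0, 7], [0.1, 0, 10], [0.1, 0, 13], [0.1, 0, 15.2], [0.1, 0, 15.2], [0.1, 0, 15.2], [0.1, 0, 15.2], [0.1, 0, 15.2], [0.1, 0, 15.2], [0.1, 0, 15.2], [0.1, 0, 15.2]], angular=[[0, 0, 0], [0, 0, 0], [0, 0, 0], [0, 0, 0], [0, 0, 0], [0, 0, 0], [0, 0, 0], [0, 0, 0], [0, 0, 0], [0, 0, 0], [0, 0, 0], [0, 0, 0]], fingers=[-0.15, -0.15, -0.15, -0.15, -0.15, -0.15, -0.15, 1, 1, 1, 1, 1])

```text
time_s: 2.88
position: [0.4612, -0.0462, 0.0204]
tcp_rot: [[1.0, -0.003, 0.002], [-0.003, -1.0, -0.0], [0.002, 0.0, -1.0]]
force: [-0.3, 0.4, -0.1]
opening: 0.284
```

Emit:
move_arm(linear=[[0, 0, 0], [0, 0, 0], [0, 0, 0], [0, 0, 0], [0, 0, -1], [0, 0, -3], [0, 0, -5.5], [0, 0, -8], [0, 0, -10.5], [0, 0, -12], [0, 0, -12], [0, 0, -12]], angular=[[0, 0, 0], [0, 0, 0], [0, 0, 0], [0, 0, 0], [0, 0, 0], [0, 0, 0], [0, 0, 0], [0, 0, 0], [0, 0, 0], [0, 0, 0], [0, 0, 0], [0, 0, 0]], fingers=[1, 1, 1, 1, 1, 1, 1, 1, 1, 1, 1, 1])

```text
time_s: 3.88
position: [0.4612, -0.0463, 0.1413]
tcp_rot: [[1.0, -0.002, 0.004], [-0.002, -1.0, -0.001], [0.004, 0.001, -1.0]]
force: [0.2, 0.9, -0.7]
opening: 0.221
```

Emit:
move_arm(linear=[[0.6, 1.0, 0], [1.7, 3.0, 0], [3.0, 5.3, 0], [4.3, 7.6, 0], [5.6, 9.9, 0], [6.9, 12.2, 0], [8.2, 14.5, 0], [9.5, 16.8, 0], [10.5, 18.6, 0], [10.9, 19.3, 0], [10.9, 19.3, 0], [10.9, 19.3, 0]], angular=[[0, 0, 0], [0, 0, 0], [0, 0, 0], [0, 0, 0], [0, 0, 0], [0, 0, 0], [0, 0, 0], [0, 0, 0], [0, 0, 0], [0, 0, 0], [0, 0, 0], [0, 0, 0]], fingers=[1, 1, 1, 1, 1, 1, 1, 1, 1, 1, 1, 1])

```text
time_s: 4.88
position: [0.5684, -0.239, 0.1405]
tcp_rot: [[1.0, -0.003, 0.001], [-0.003, -1.0, 0.001], [0.001, -0.001, -1.0]]
force: [0.3, -0.0, -1.6]
opening: 0.213
```

```bash
python3 - <<'E'
from h import *
s,c=wrist();print(s['position'],s['opening'],s['force']);blue_bases(c,s['position'][2]-.016);cv2.imwrite('pics/w2.png',c['color'][:,:,::-1])
E
```

```text
[ 0.56842235 -0.23897051  0.14051051] 0.2133437944488466 [ 0.3263406  -0.0426764  -1.58713776]
blue [279. 245.] [58. 77.] [ 0.5711 -0.2392  0.1245]
blue [ 88. 217.] [47. 53.] [ 0.5871 -0.1378  0.1245]
blue [69. 67.] [53. 63.] [ 0.6617 -0.1394  0.1245]
```

View pics/w2.png

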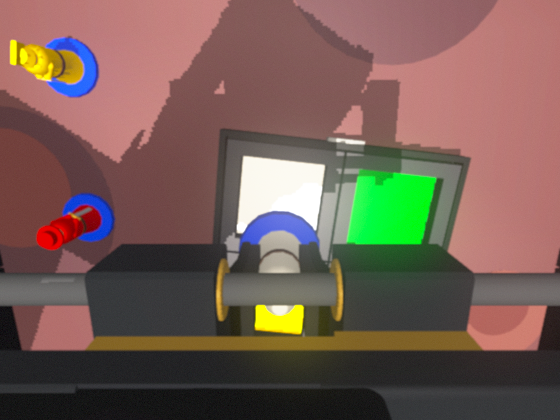

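The figure hangs upright in the jaws, with its base over the white floor at (280,240). Now I lower it gently.

Emit:
move_arm(linear=[[0.1, 0, 1], [0.1, 0, 3], [0.1, 0, 5], [0.1, 0, 7], [0.1, 0, 9], [0.1, 0, 10], [0.1, 0, 10.6], [0.1, 0, 10.9], [0.1, 0, 11.1], [0.1, 0, 11.1], [0.1, 0, 11.1], [0.1, 0, 11.1]], angular=[[0, 0, 0], [0, 0, 0], [0, 0, 0], [0, 0, 0], [0, 0, 0], [0, 0, 0], [0, 0, 0], [0, 0, 0], [0, 0, 0], [0, 0, 0], [0, 0, 0], [0, 0, 0]], fingers=[1, 1, 1, 1, 1, 1, 1, 1, 1, 1, 1, 1])

```text
time_s: 5.93
position: [0.5699, -0.2384, 0.0308]
tcp_rot: [[1.0, -0.002, 0.003], [-0.002, -1.0, 0.0], [0.003, -0.0, -1.0]]
force: [0.1, -0.0, -0.1]
opening: 0.22
```

Emit:
move_arm(linear=[[0, 0, 0.15], [0, 0, 0.15], [0, 0, 0.15], [0, 0, 0.15], [0, 0, 0.15], [0, 0, 0.15], [0, 0, 0.15], [0, 0, -1], [0, 0, -3], [0, 0, -6], [0, 0, -9], [0, 0, -9]], angular=[[0, 0, 0], [0, 0, 0], [0, 0, 0], [0, 0, 0], [0, 0, 0], [0, 0, 0], [0, 0, 0], [0, 0, 0], [0, 0, 0], [0, 0, 0], [0, 0, 0], [0, 0, 0]], fingers=[1, 1, -0.15, -0.15, -0.15, -0.15, -0.15, -0.15, -0.15, -0.15, -0.15, -0.15])

```text
time_s: 6.93
position: [0.5734, -0.2407, 0.1276]
tcp_rot: [[1.0, -0.002, 0.013], [-0.002, -1.0, -0.006], [0.013, 0.006, -1.0]]
force: [0.8, -1.4, 1.3]
opening: 0.571
```

Emit:
move_arm(linear=[[-0.2, -3, 0], [-0.6, -6, 0], [-1, -9, 0], [-1.4, -12, 0], [-1.8, -15, 0], [-2.1, -17.4, 0], [-2.1, -17.4, 0], [-2.1, -17.4, 0], [-2.1, -17.4, 0]], angular=[[0, 0, 0], [0, 0, 0], [0, 0, 0], [0, 0, 0], [0, 0, 0], [0, 0, 0], [0, 0, 0], [0, 0, 0], [0, 0, 0]], fingers=[-0.15, -0.15, -0.15, -0.15, -0.15, -0.15, -0.15, -0.15, -0.15])

```text
time_s: 7.68
position: [0.5534, -0.0672, 0.1266]
tcp_rot: [[1.0, -0.002, 0.015], [-0.002, -1.0, -0.007], [0.015, 0.007, -1.0]]
force: [0.5, 0.4, -0.2]
opening: 0.574
```

```bash
python3 - <<'E'
from h import *
s,c=wrist();print(s['position'],s['tcp_rot'][2]);blue_bases(c)
S=capture('side');T=capture('top')
print('side');blue_bases(S,.013);print('top');blue_bases(T,.013)
cv2.imwrite('pics/s2.png',cv2.resize(S['color'][130:400,180:420,::-1],None,fx=2,fy=2))
E
```

```text
[ 0.55339511 -0.06715775  0.12660279] [ 0.01455012  0.00713133 -0.99986871]
blue [278. 206.] [51. 52.] [ 0.5527 -0.0673  0.004 ]
blue [98. 68.] [55. 64.] [0.6618 0.0695 0.004 ]
blue [281.  45.] [58. 62.] [ 0.6776 -0.0702  0.004 ]
side
blue [333. 293.] [20. 26.] [ 0.5676 -0.2403  0.013 ]
blue [135.  75.] [31. 54.] [0.2642 0.9879 0.013 ]
blue [552. 167.] [192. 568.] [ 1.2011 -0.0027  0.013 ]
blue [102.  46.] [ 86. 121.] [0.1271 1.4446 0.013 ]
top
blue [280.   0.] [  9. 734.] [ 1.0321 -0.007   0.013 ]
```

View pics/s2.png

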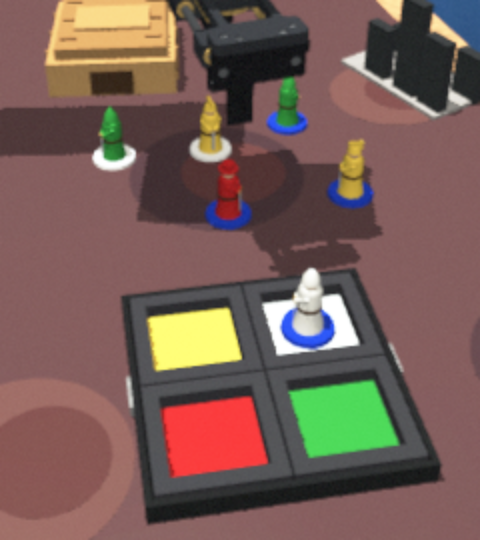

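White stands upright on its white floor, at crop (308,327). The side view puts it at (0.568, −0.240). I pick red next and correct a small tool tilt on the way.

Emit:
move_arm(linear=[[-0.1, -0.1, 2], [-0.2, -0.1, 4], [-0.2, -0.1, 6], [-0.2, -0.1, 8.5], [-0.2, -0.1, 10.7], [-0.2, -0.1, 10.7], [-0.2, -0.1, 10.7], [-0.2, -0.1, 10.7], [-0.2, -0.1, 10.7], [-0.2, -0.1, 10.7], [-0.2, -0.1, 10.7], [-0.2, -0.1, 10.7]], angular=[[0.007, -0.015, 0], [0.007, -0.015, 0], [0.007, -0.015, 0], [0.007, -0.015, 0], [0.007, -0.015, 0], [0.007, -0.015, 0], [0.007, -0.015, 0], [0.007, -0.015, 0], [0.007, -0.015, 0], [0.007, -0.015, 0], [0.007, -0.015, 0], [0.007, -0.015, 0]], fingers=[-0.15, -0.15, -0.15, -0.15, -0.15, -0.15, -0.15, 1, 1, 1, 1, 1])

```text
time_s: 8.83
position: [0.5534, -0.0678, 0.0202]
tcp_rot: [[1.0, -0.004, 0.001], [-0.004, -1.0, -0.0], [0.001, 0.0, -1.0]]
force: [-0.1, -0.1, 0.2]
opening: 0.279
```

Emit:
move_arm(linear=[[0, 0, 0], [0, 0, 0], [0, 0, 0], [0, 0, 0], [0, 0, -1], [0, 0, -3], [0, 0, -5.5], [0, 0, -8], [0, 0, -10.5], [0, 0, -12], [0, 0, -12], [0, 0, -12]], angular=[[0, 0, 0], [0, 0, 0], [0, 0, 0], [0, 0, 0], [0, 0, 0], [0, 0, 0], [0, 0, 0], [0, 0, 0], [0, 0, 0], [0, 0, 0], [0, 0, 0], [0, 0, 0]], fingers=[1, 1, 1, 1, 1, 1, 1, 1, 1, 1, 1, 1])

```text
time_s: 9.83
position: [0.5536, -0.0679, 0.1412]
tcp_rot: [[1.0, -0.004, 0.003], [-0.004, -1.0, -0.001], [0.003, 0.001, -1.0]]
force: [0.2, 0.9, -1.3]
opening: 0.22
```

Emit:
move_arm(linear=[[-0.4, 1.0, 0], [-1.1, 3.0, 0], [-2, 5.8, 0], [-3, 8.6, 0], [-4, 11.5, 0], [-5, 14.4, 0], [-6, 17.3, 0], [-7, 20.2, 0], [-8, 23, 0], [-8.6, 25, 0], [-8.9, 25.7, 0], [-8.9, 25.7, 0]], angular=[[0, 0, 0], [0, 0, 0], [0, 0, 0], [0, 0, 0], [0, 0, 0], [0, 0, 0], [0, 0, 0], [0, 0, 0], [0, 0, 0], [0, 0, 0], [0, 0, 0], [0, 0, 0]], fingers=[1, 1, 1, 1, 1, 1, 1, 1, 1, 1, 1, 1])

```text
time_s: 10.83
position: [0.4621, -0.3261, 0.1398]
tcp_rot: [[1.0, -0.007, 0.001], [-0.007, -1.0, 0.001], [0.001, -0.001, -1.0]]
force: [-0.4, -0.3, -1.2]
opening: 0.219
```

Emit:
move_arm(linear=[[0.2, 0, 1], [0.3, 0, 3], [0.3, 0, 5], [0.3, 0, 7], [0.3, 0, 9], [0.3, 0, 10], [0.3, 0, 10.6], [0.3, 0, 10.9], [0.3, 0, 11.1], [0.3, 0, 11.1], [0.3, 0, 11.1], [0.3, 0, 11.1]], angular=[[0, 0, 0], [0, 0, 0], [0, 0, 0], [0, 0, 0], [0, 0, 0], [0, 0, 0], [0, 0, 0], [0, 0, 0], [0, 0, 0], [0, 0, 0], [0, 0, 0], [0, 0, 0]], fingers=[1, 1, 1, 1, 1, 1, 1, 1, 1, 1, 1, 1])

```text
time_s: 11.83
position: [0.4658, -0.3265, 0.0296]
tcp_rot: [[1.0, -0.007, 0.002], [-0.007, -1.0, -0.001], [0.002, 0.001, -1.0]]
force: [0.2, 0.6, -1.4]
opening: 0.22
```

Emit:
move_arm(linear=[[0, 0, 0.1], [0, 0, 0.1], [0, 0, 0.1], [0, 0, 0.1], [0, 0, 0.1], [0, 0, 0.1], [0, 0, 0.1], [0, 0, -1], [0, 0, -3], [0, 0, -6], [0, 0, -9], [0, 0, -9]], angular=[[0, 0, 0], [0, 0, 0], [0, 0, 0], [0, 0, 0], [0, 0, 0], [0, 0, 0], [0, 0, 0], [0, 0, 0], [0, 0, 0], [0, 0, 0], [0, 0, 0], [0, 0, 0]], fingers=[1, 1, -0.15, -0.15, -0.15, -0.15, -0.15, -0.15, -0.15, -0.15, -0.15, -0.15])

```text
time_s: 12.83
position: [0.4686, -0.3292, 0.1256]
tcp_rot: [[1.0, -0.006, 0.01], [-0.006, -1.0, -0.009], [0.01, 0.009, -1.0]]
force: [1.3, -0.4, 0.0]
opening: 0.572
```

Emit:
move_arm(linear=[[2, -2.5, 0], [4.5, -5.5, 0], [7, -8.7, 0], [9.5, -11.7, 0], [12, -14.8, 0], [14.5, -18, 0], [17, -21, 0], [19, -23.6, 0], [21, -26, 0], [21, -26, 0], [21, -26, 0], [21, -26, 0]], angular=[[0.009, -0.01, 0], [0.009, -0.01, 0], [0.009, -0.01, 0], [0.009, -0.01, 0], [0.009, -0.01, 0], [0.009, -0.01, 0], [0.009, -0.01, 0], [0.009, -0.01, 0], [0.009, -0.01, 0], [0.009, -0.01, 0], [0.009, -0.01, 0], [0.009, -0.01, 0]], fingers=[-0.15, -0.15, -0.15, -0.15, -0.15, -0.15, -0.15, -0.15, -0.15, -0.15, -0.15, -0.15])

```text
time_s: 13.83
position: [0.6794, -0.0706, 0.1251]
tcp_rot: [[1.0, -0.006, -0.001], [-0.006, -1.0, -0.0], [-0.001, 0.0, -1.0]]
force: [0.8, -0.4, -0.5]
opening: 0.578
```

```bash
python3 - <<'E'
from h import *
s,c=wrist();print(s['position'],s['tcp_rot'][:,2]);blue_bases(c)
S=capture('side')
print('side');blue_bases(S,.013)
cv2.imwrite('pics/s3.png',cv2.resize(S['color'][130:400,180:420,::-1],None,fx=2,fy=2))
E
```

```text
[ 0.67940853 -0.07060776  0.12509326] [-1.01356379e-03 -4.68671498e-04 -9.99999377e-01]
blue [114. 223.] [45. 54.] [0.6635 0.0691 0.004 ]
blue [278. 204.] [51. 52.] [ 0.6788 -0.0702  0.004 ]
side
blue [287. 351.] [27. 30.] [ 0.4639 -0.3281  0.013 ]
blue [333. 293.] [20. 26.] [ 0.5676 -0.2402  0.013 ]
blue [134.  75.] [27. 64.] [0.2611 0.9916 0.013 ]
blue [559. 171.] [182. 444.] [ 1.2033 -0.0194  0.013 ]
blue [332.  42.] [44. 92.] [1.0946 1.175  0.013 ]
blue [109.  44.] [ 83. 110.] [0.155  1.4568 0.013 ]
```

View pics/s3.png

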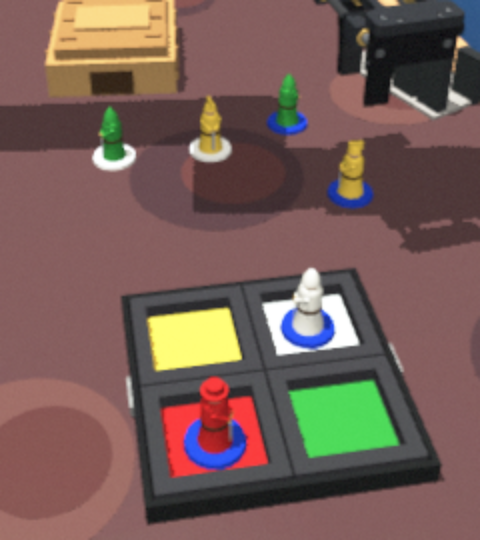

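Red stands upright on its red floor at crop (215,440), and white is unchanged. The yellow captain is centred under the tool, so I pick it.

Emit:
move_arm(linear=[[-0.1, 0, 2], [-0.1, 0, 4], [-0.1, 0, 6], [-0.1, 0, 8.5], [-0.1, 0, 10.6], [-0.1, 0, 10.6], [-0.1, 0, 10.6], [-0.1, 0, 10.6], [-0.1, 0, 10.6], [-0.1, 0, 10.6], [-0.1, 0, 10.6], [-0.1, 0, 10.6]], angular=[[0, 0, 0], [0, 0, 0], [0, 0, 0], [0, 0, 0], [0, 0, 0], [0, 0, 0], [0, 0, 0], [0, 0, 0], [0, 0, 0], [0, 0, 0], [0, 0, 0], [0, 0, 0]], fingers=[-0.15, -0.15, -0.15, -0.15, -0.15, -0.15, -0.15, 1, 1, 1, 1, 1])

```text
time_s: 14.93
position: [0.6787, -0.0718, 0.0204]
tcp_rot: [[1.0, -0.008, 0.001], [-0.008, -1.0, -0.001], [0.001, 0.001, -1.0]]
force: [-0.1, 0.6, -0.4]
opening: 0.281
```

Emit:
move_arm(linear=[[0, 0, 0], [0, 0, 0], [0, 0, 0], [0, 0, 0], [0, 0, -1], [0, 0, -3], [0, 0, -5.5], [0, 0, -8], [0, 0, -10.5], [0, 0, -13], [0, 0, -13], [0, 0, -13]], angular=[[0, 0, 0], [0, 0, 0], [0, 0, 0], [0, 0, 0], [0, 0, 0], [0, 0, 0], [0, 0, 0], [0, 0, 0], [0, 0, 0], [0, 0, 0], [0, 0, 0], [0, 0, 0]], fingers=[1, 1, 1, 1, 1, 1, 1, 1, 1, 1, 1, 1])

```text
time_s: 15.93
position: [0.6797, -0.072, 0.1526]
tcp_rot: [[1.0, -0.008, 0.005], [-0.008, -1.0, -0.002], [0.005, 0.002, -1.0]]
force: [0.2, 0.9, -0.1]
opening: 0.221
```

Emit:
move_arm(linear=[[-0.8, 0.6, 0], [-2.4, 1.9, 0], [-4.6, 3.6, 0], [-6.8, 5.3, 0], [-9, 7, 0], [-11.2, 8.8, 0], [-13.4, 10.5, 0], [-15.6, 12.2, 0], [-17.8, 13.9, 0], [-19.5, 15.3, 0], [-20.3, 15.9, 0], [-20.3, 15.9, 0]], angular=[[0.002, -0.005, 0], [0.002, -0.005, 0], [0.002, -0.005, 0], [0.002, -0.005, 0], [0.002, -0.005, 0], [0.002, -0.005, 0], [0.002, -0.005, 0], [0.002, -0.005, 0], [0.002, -0.005, 0], [0.002, -0.005, 0], [0.002, -0.005, 0], [0.002, -0.005, 0]], fingers=[1, 1, 1, 1, 1, 1, 1, 1, 1, 1, 1, 1])

```text
time_s: 16.93
position: [0.4727, -0.2299, 0.1507]
tcp_rot: [[1.0, -0.011, -0.003], [-0.011, -1.0, 0.002], [-0.003, -0.002, -1.0]]
force: [-0.2, -0.0, -1.1]
opening: 0.218
```

Emit:
move_arm(linear=[[0.2, 0, 1.5], [0.3, 0, 4], [0.3, 0, 6], [0.3, 0, 8], [0.3, 0, 10], [0.3, 0, 11.1], [0.3, 0, 11.7], [0.3, 0, 12], [0.3, 0, 12.2], [0.3, 0, 12.2], [0.3, 0, 12.2], [0.3, 0, 12.2]], angular=[[0, 0, 0], [0, 0, 0], [0, 0, 0], [0, 0, 0], [0, 0, 0], [0, 0, 0], [0, 0, 0], [0, 0, 0], [0, 0, 0], [0, 0, 0], [0, 0, 0], [0, 0, 0]], fingers=[1, 1, 1, 1, 1, 1, 1, 1, 1, 1, 1, 1])

```text
time_s: 17.93
position: [0.4761, -0.23, 0.0295]
tcp_rot: [[1.0, -0.011, -0.002], [-0.011, -1.0, 0.001], [-0.002, -0.001, -1.0]]
force: [0.2, 0.8, 1.8]
opening: 0.222
```

Emit:
move_arm(linear=[[0, 0, 0.1], [0, 0, 0.1], [0, 0, 0.1], [0, 0, 0.1], [0, 0, 0.1], [0, 0, 0.1], [0, 0, 0.1], [0, 0, -1], [0, 0, -3], [0, 0, -6], [0, 0, -9], [0, 0, -9]], angular=[[0, 0, 0], [0, 0, 0], [0, 0, 0], [0, 0, 0], [0, 0, 0], [0, 0, 0], [0, 0, 0], [0, 0, 0], [0, 0, 0], [0, 0, 0], [0, 0, 0], [0, 0, 0]], fingers=[1, 1, -0.15, -0.15, -0.15, -0.15, -0.15, -0.15, -0.15, -0.15, -0.15, -0.15])

```text
time_s: 18.93
position: [0.4794, -0.2323, 0.125]
tcp_rot: [[1.0, -0.011, 0.007], [-0.011, -1.0, -0.006], [0.007, 0.005, -1.0]]
force: [-0.0, -0.6, -0.1]
opening: 0.577
```

Emit:
move_arm(linear=[[1.8, -3, 0], [3.6, -6, 0], [5.4, -9, 0], [7.2, -12, 0], [9, -15, 0], [10.8, -18, 0], [12.6, -21, 0], [14.4, -24.3, 0], [16.2, -27.4, 0], [18, -30.4, 0], [18, -30.4, 0], [18, -30.4, 0]], angular=[[0.006, -0.007, -0.011], [0.006, -0.007, -0.011], [0.006, -0.007, -0.011], [0.006, -0.007, -0.011], [0.006, -0.007, -0.011], [0.006, -0.007, -0.011], [0.006, -0.007, -0.011], [0.006, -0.007, -0.011], [0.006, -0.007, -0.011], [0.006, -0.007, -0.011], [0.006, -0.007, -0.011], [0.006, -0.007, -0.011]], fingers=[-0.15, -0.15, -0.15, -0.15, -0.15, -0.15, -0.15, -0.15, -0.15, -0.15, -0.15, -0.15])

```text
time_s: 19.93
position: [0.6628, 0.0718, 0.1245]
tcp_rot: [[1.0, 0.004, 0.0], [0.004, -1.0, 0.0], [0.0, -0.0, -1.0]]
force: [-0.6, -0.7, -0.1]
opening: 0.576
```

```bash
python3 - <<'E'
from h import *
s,c=wrist();print(s['position'],s['tcp_rot'][:,2]);blue_bases(c)
S=capture('side')
print('side');blue_bases(S,.013)
cv2.imwrite('pics/s4.png',cv2.resize(S['color'][130:400,180:420,::-1],None,fx=2,fy=2))
E
```

```text
[0.66283736 0.07176897 0.12448251] [ 2.35834152e-04  2.38291551e-04 -9.99999944e-01]
blue [280. 204.] [52. 53.] [0.6627 0.0707 0.004 ]
side
blue [287. 351.] [27. 30.] [ 0.4639 -0.328   0.013 ]
blue [277. 301.] [21. 26.] [ 0.4749 -0.2321  0.013 ]
blue [333. 293.] [20. 26.] [ 0.5676 -0.2403  0.013 ]
blue [135.  75.] [31. 54.] [0.2637 0.99   0.013 ]
blue [659. 230.] [196. 779.] [ 1.2165 -0.2574  0.013 ]
blue [97. 46.] [ 90. 128.] [0.1083 1.4513 0.013 ]
```

View pics/s4.png

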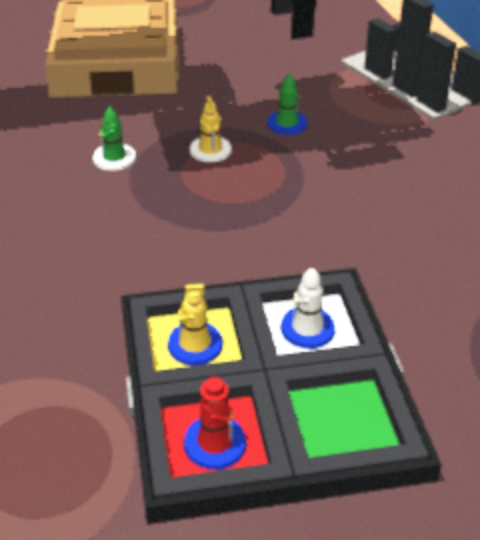

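Yellow, red and white now stand in their pockets, and the enemies at crop (113,157) and (210,148) haven't moved. Green ranger is last.

Emit:
move_arm(linear=[[0, 0.1, 2], [0, 0.1, 4], [0, 0.1, 6], [0, 0.1, 8.5], [0, 0.1, 10.5], [0, 0.1, 10.5], [0, 0.1, 10.5], [0, 0.1, 10.5], [0, 0.1, 10.5], [0, 0.1, 10.5], [0, 0.1, 10.5], [0, 0.1, 10.5]], angular=[[0, 0, 0], [0, 0, 0], [0, 0, 0], [0, 0, 0], [0, 0, 0], [0, 0, 0], [0, 0, 0], [0, 0, 0], [0, 0, 0], [0, 0, 0], [0, 0, 0], [0, 0, 0]], fingers=[-0.15, -0.15, -0.15, -0.15, -0.15, -0.15, -0.15, 1, 1, 1, 1, 1])

```text
time_s: 21.03
position: [0.662, 0.0685, 0.0204]
tcp_rot: [[1.0, 0.001, 0.0], [0.001, -1.0, -0.0], [0.0, 0.0, -1.0]]
force: [1.0, -0.2, -0.5]
opening: 0.283
```

Emit:
move_arm(linear=[[0, 0, 0], [0, 0, 0], [0, 0, 0], [0, 0, 0], [0, 0, -1], [0, 0, -3], [0, 0, -5.5], [0, 0, -8], [0, 0, -10.5], [0, 0, -13], [0, 0, -13], [0, 0, -13]], angular=[[0, 0, 0], [0, 0, 0], [0, 0, 0], [0, 0, 0], [0, 0, 0], [0, 0, 0], [0, 0, 0], [0, 0, 0], [0, 0, 0], [0, 0, 0], [0, 0, 0], [0, 0, 0]], fingers=[1, 1, 1, 1, 1, 1, 1, 1, 1, 1, 1, 1])

```text
time_s: 22.03
position: [0.6632, 0.0684, 0.1528]
tcp_rot: [[1.0, 0.001, 0.005], [0.001, -1.0, -0.0], [0.005, 0.0, -1.0]]
force: [0.4, 0.5, -1.2]
opening: 0.222
```

Emit:
move_arm(linear=[[-0.3, 1, 0], [-0.8, 3, 0], [-1.5, 6, 0], [-2.3, 9, 0], [-3.1, 12, 0], [-3.8, 15, 0], [-4.6, 18, 0], [-5.3, 21, 0], [-6.1, 24, 0], [-6.7, 26, 0], [-6.8, 26.7, 0], [-6.8, 26.7, 0]], angular=[[0, -0.005, 0], [0, -0.005, 0], [0, -0.005, 0], [0, -0.005, 0], [0, -0.005, 0], [0, -0.005, 0], [0, -0.005, 0], [0, -0.005, 0], [0, -0.005, 0], [0, -0.005, 0], [0, -0.005, 0], [0, -0.005, 0]], fingers=[1, 1, 1, 1, 1, 1, 1, 1, 1, 1, 1, 1])

```text
time_s: 23.03
position: [0.594, -0.2006, 0.1511]
tcp_rot: [[1.0, -0.003, -0.003], [-0.003, -1.0, 0.001], [-0.003, -0.001, -1.0]]
force: [-0.5, 0.6, -1.1]
opening: 0.218
```

Emit:
move_arm(linear=[[-0.2, 0.8, 0], [-0.7, 2.5, 0], [-1.3, 5, 0], [-1.9, 7.5, 0], [-2.5, 10, 0], [-3.1, 12.3, 0], [-3.4, 13.5, 0], [-3.4, 13.5, 0], [-3.4, 13.5, 0]], angular=[[0, 0.003, 0], [0, 0.003, 0], [0, 0.003, 0], [0, 0.003, 0], [0, 0.003, 0], [0, 0.003, 0], [0, 0.003, 0], [0, 0.003, 0], [0, 0.003, 0]], fingers=[1, 1, 1, 1, 1, 1, 1, 1, 1])

```text
time_s: 23.78
position: [0.5595, -0.3345, 0.1506]
tcp_rot: [[1.0, -0.003, -0.001], [-0.003, -1.0, 0.002], [-0.001, -0.002, -1.0]]
force: [-0.7, 0.2, 0.4]
opening: 0.219
```

Emit:
move_arm(linear=[[0, 0.1, 1.5], [0, 0.1, 4], [0, 0.1, 6], [0, 0.1, 8], [0, 0.1, 10], [0, 0.1, 11.1], [0, 0.1, 11.7], [0, 0.1, 12], [0, 0.1, 12.2], [0, 0.1, 12.2], [0, 0.1, 12.2], [0, 0.1, 12.2]], angular=[[0, 0, 0], [0, 0, 0], [0, 0, 0], [0, 0, 0], [0, 0, 0], [0, 0, 0], [0, 0, 0], [0, 0, 0], [0, 0, 0], [0, 0, 0], [0, 0, 0], [0, 0, 0]], fingers=[1, 1, 1, 1, 1, 1, 1, 1, 1, 1, 1, 1])

```text
time_s: 24.78
position: [0.5603, -0.3357, 0.0297]
tcp_rot: [[1.0, -0.003, 0.001], [-0.003, -1.0, 0.001], [0.001, -0.001, -1.0]]
force: [-0.2, -0.0, -0.1]
opening: 0.221
```

Emit:
move_arm(linear=[[0, 0, 0.1], [0, 0, 0.1], [0, 0, 0.1], [0, 0, 0.1], [0, 0, 0.1], [0, 0, 0.1], [0, 0, 0.1], [0, 0, -1], [0, 0, -4], [0, 0, -8], [0, 0, -12], [0, 0, -16]], angular=[[0, 0, 0], [0, 0, 0], [0, 0, 0], [0, 0, 0], [0, 0, 0], [0, 0, 0], [0, 0, 0], [0, 0, 0], [0, 0, 0], [0, 0, 0], [0, 0, 0], [0, 0, 0]], fingers=[1, 1, -0.15, -0.15, -0.15, -0.15, -0.15, -0.15, -0.15, -0.15, -0.15, -0.15])

```text
time_s: 25.78
position: [0.5597, -0.3357, 0.1918]
tcp_rot: [[1.0, -0.003, 0.001], [-0.003, -1.0, 0.001], [0.001, -0.001, -1.0]]
force: [-0.6, -0.0, 0.0]
opening: 0.576
```

Emit:
move_arm(linear=[[-4, 3, 0], [-8, 6, 0], [-12, 9, 0], [-15, 12, 0], [-15, 14, 0], [-15, 14, 0], [-15, 14, 0]], angular=[[0, 0, 0], [0, 0, 0], [0, 0, 0], [0, 0, 0], [0, 0, 0], [0, 0, 0], [0, 0, 0]], fingers=[-0.15, -0.15, -0.15, -0.15, -0.15, -0.15, -0.15])

```text
time_s: 26.37
position: [0.4079, -0.4777, 0.1924]
tcp_rot: [[1.0, -0.007, 0.002], [-0.007, -1.0, -0.001], [0.002, 0.001, -1.0]]
force: [-0.4, 0.4, 0.0]
opening: 0.574
```

```bash
python3 - <<'E'
from h import *
S=capture('side');T=capture('top')
print('side');blue_bases(S,.013);print('top');blue_bases(T,.013)
m=colm(hsv(T),'white');m[:,:230]=0;m[:,275:]=0;m[:185]=0;m[265:]=0
for B in blobs(m,30):
    e=cv2.fitEllipse(cv2.convexHull(B));print('enemy',np.round(e[0],1),plane(T,e[0],.004).round(4))
cv2.imwrite('pics/f.png',np.hstack([cv2.resize(S['color'][130:400,180:420,::-1],(400,450)),cv2.resize(T['color'][130:300,230:465,::-1],(400,289))[:289] if 0 else cv2.resize(T['color'][120:340,230:425+40,::-1],(400,450))]))
E
```

```text
side
blue [357. 343.] [18. 23.] [ 0.5657 -0.3426  0.013 ]
blue [333. 293.] [20. 26.] [ 0.5676 -0.2403  0.013 ]
blue [123.  77.] [24. 43.] [0.2209 0.9773 0.013 ]
blue [552. 166.] [192. 561.] [1.2034 0.0016 0.013 ]
top
blue [311.   1.] [  7. 765.] [ 1.0311 -0.078   0.013 ]
enemy [250.7 247.7] [0.4645 0.0602 0.004 ]
enemy [257.3 202.9] [0.5661 0.0453 0.004 ]
```

View pics/f.png

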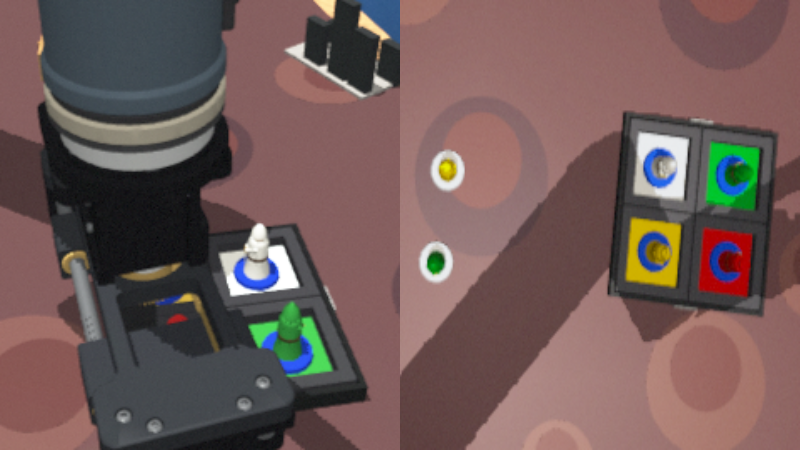

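The final view shows all four figures upright and near the centres of their pockets: in the top half white (660,168), green (735,175), yellow (655,252) and red (725,262). The enemies have moved by about 0.1 mm, and the arm is clear.

```bash
python3 -c "from rig import hand_in;print(hand_in())"
```

```text
the job is handed in; nothing more can be done
None
```

All four blue-based figures are in the pockets that match their robes, and I handed the job in at about 26.5 s; the rig gives no verdict.

**What I did:** I found the figures and pockets from the top and side cameras and checked each pick from above with the wrist camera. Each figure was gripped on its robe, carried over, lowered onto the pocket floor and released there.

**Last checks that passed:**
- **Pocket figures:** all four look upright and near the centre of their pockets in the final top view. Earlier side-camera readings put white, red and yellow within about 4 mm of the measured pocket centres.
- **Opponents:** both white-based figures measured within about 0.1 mm of where they started.
- **Arm:** it was parked clear of everything, at a height of 0.19 m.

**Checks that failed or disagreed:**
- **Final figure positions:** the top-view search for the blue bases in the pockets failed, so those final positions were judged by eye. The arm hid part of green's base in the last side view, which made its reading about 8 mm off. I relied on where it was released, (0.560, −0.336), against a pocket centre of (0.560, −0.336).
- **Pocket floor height:** two-view measurement gave 15 mm, because the near walls hide part of the floor in the side view. I used the stated 9 mm, and nothing in the forces while lowering disagreed with it.
- **Opponent green's side view:** the first side-view reading was spoiled by a bad colour mask, so I used the top view instead.

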